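# Sort soft from hardened vibration buffers and fit the soft ones

## Robot

A 7-joint arm with a two-finger parallel gripper is mounted at the origin on the work surface. World frame = base frame: x ahead of the robot, y to its left, z up, the work surface at z = 0. Lengths are in m, angles in rad, forces in N, time in s.
With the tool pointing down it reaches from about 0.425 to 0.875 m from the base axis. Payload 4.7 kg.
Tool frame: the origin (TCP) lies midway between the tips of the shut fingers; the grasp point (between the pads) lies 19 mm behind it; z points along the fingers, y is the direction in which the jaws open and shut (so a half turn about z gives the same grasp; the last joint's range is limited). The gripper opens to 87 mm and grips with 3 to 60 N. Pads are 19 mm wide; open, the fingers measure 117 mm over their backs; the gripper's body (75 mm by 190 mm) begins 51 mm behind the grasp point.
Start: joints at [-1.114, 0.321, -0.07, 1.45, 0.023, 1.371, -0.057], TCP at [0.279, 0.587, 0.223] pointing down, gripper open.
Joint ranges: [-2.86, 2.86], [-0.3, 2.09], [-1.38, 1.24], [0.06, 2.45], [-1.56, 4.7], [0.09, 2.05], [-2.69, 2.69]. Speed limits (rad/s): [2.57, 2.57, 3.14, 3.14, 3.14, 3.14, 3.14].

## Interface

Orientations are given as a rotation vector (axis times angle).
In Python, from bench import * gives the robot as it stands. The module is installed in compiled form; this text tells all that it offers.
- The arm moves only by the tool play_rows, never from a script. Its argument "series" is one flat list of numbers, 7 for each row, row after row: the opening in per cent of the stroke, from 0 (shut) to 100 (fully open), then the shift along the tool's x, y, z in m, then the turn, a rotation vector about the tool's x, y, z in degrees. In form: [fingers, tx, ty, tz, rx, ry, rz, fingers, tx, ty, tz, rx, ry, rz, ...]. A call has 1 to 10 rows; each row is the pose to reach, as a shift and turn from the pose commanded when the call began, along the tool's axes at that moment; what a row does not reach only later rows make up. A row lasts 1/12 s, in which the tool goes at most 41.7 mm and 7.16 degrees, less where a joint would pass 70% of its speed; a pose out of reach is approached as far as the arm can. A call with a gripper value outside its range is refused whole. The fingers move at their own pace and stop on an object; "force" is the grip in N (left out, the last holds). Time passes only in rows, so rows that repeat a pose let the fingers close. It gives the time, the measured TCP pose, the force and the opening at its end, in the units of the state.
- get_state(): the state, without advancing time (a new reading comes with each control period).
- get_image(name): name is "scene" or "top" or "wrist"; returns a dict with "frame" (384x512x3 uint8, red, green, blue), "fx", "fy", "cx", "cy" (pixels), "R" (3x3) and "t" (3): a world point X has camera coordinates R X + t. Camera axes: x right, y down, z forward; pixel columns grow to the right and rows downward; lengths in m; the calibration is good to about 2 mm. A picture is of the moment at which its call begins. There is no depth.
- close_job(): hands the job in, once; it reports no verdict.
The state is a dict: "time": time; "joint_positions": joint angles; "qd": joint speeds; "joint_torque": joint torques, N m; "position": TCP position; "tool_rot": TCP orientation; "ft_force": force on the tool from outside, world axes, zero at the start; "torque": the same for the moment, N m; "grip_width": opening from 0.0 (shut) to 1.0 (fully open).
Only numpy, scipy, OpenCV 4.12 (cv2) and the standard library are available. Lean on these libraries where they do the work, as an engineer would, in place of code of your own. Each camera call takes 0.05 s, during which the arm holds its last target.

## Task

One of the three rubber buffers has gone hard with age: squeeze them gently between the fingers to find out which. Press each of the two soft ones, still squeezed, upright and fully home into a socket of its own on the mounting base without forcing it, put the hard one in the black tray, and leave the other things on the bench where they are.

Things in the scene. Friction and masses are not known exactly. Their poses are not given: they have to be found in the camera images.
- buffer_1_center (a point): vibration buffer standing on the bench: black rubber block between two aluminium end plates, 36 mm (its x) by 46 mm (its y, over the end plates, unsqueezed) by 50 mm high, about 0.16 kg. Point: centre of the unsqueezed buffer, 25 mm above its underside, fixed to the -y plate. All three look alike; which one is hardened changes.
- buffer_2_center (a point): vibration buffer standing on the bench: black rubber block between two aluminium end plates, 36 mm (its x) by 46 mm (its y, over the end plates, unsqueezed) by 50 mm high, about 0.16 kg. Point: centre of the unsqueezed buffer, 25 mm above its underside, fixed to the -y plate. All three look alike; which one is hardened changes.
- buffer_3_center (a point): vibration buffer standing on the bench: black rubber block between two aluminium end plates, 36 mm (its x) by 46 mm (its y, over the end plates, unsqueezed) by 50 mm high, about 0.16 kg. Point: centre of the unsqueezed buffer, 25 mm above its underside, fixed to the -y plate. All three look alike; which one is hardened changes.
- buffer_1: same buffer; origin at the centre of its underside, z up, y across its end plates. Squeezed along y, the +y plate moves towards the -y plate, staying parallel: a soft buffer gives 9 mm (to 37 mm) at about 9 N, then goes solid, and springs back when let go; a hardened one gives only 1 to 2 mm however hard it is squeezed. Grip with at most 45 N per finger.
- buffer_2: same buffer; origin at the centre of its underside, z up, y across its end plates. Squeezed along y, the +y plate moves towards the -y plate, staying parallel: a soft buffer gives 9 mm (to 37 mm) at about 9 N, then goes solid, and springs back when let go; a hardened one gives only 1 to 2 mm however hard it is squeezed. Grip with at most 45 N per finger.
- buffer_3: same buffer; origin at the centre of its underside, z up, y across its end plates. Squeezed along y, the +y plate moves towards the -y plate, staying parallel: a soft buffer gives 9 mm (to 37 mm) at about 9 N, then goes solid, and springs back when let go; a hardened one gives only 1 to 2 mm however hard it is squeezed. Grip with at most 45 N per finger.
- socket_1 (a point): floor centre of a white socket on the base, -40 mm along the base's x, 6 mm above the bench; axes as the base's. Open-topped pocket, inside 41 mm (x) by 42 mm (y), walls 5 mm thick, 15 mm high. A buffer enters upright, its y along the socket's y, only while squeezed; let go, it grips the walls. Fully home: underside on the floor, buffer centre 25 mm above it.
- socket_2 (a point): floor centre of a white socket on the base, +40 mm along the base's x, 6 mm above the bench; axes as the base's. Open-topped pocket, inside 41 mm (x) by 42 mm (y), walls 5 mm thick, 15 mm high. A buffer enters upright, its y along the socket's y, only while squeezed; let go, it grips the walls. Fully home: underside on the floor, buffer centre 25 mm above it.
- mounting_base: aluminium base plate, fixed to the bench, 190 mm (x) by 75 mm (y) by 6 mm thick, with the two sockets on it, tops 21 mm above the bench; origin under its centre, on the bench. Do not press on it with more than 40 N.
- scrap_tray: black shallow open tray, fixed to the bench, 120 by 120 mm outside, walls 4 mm thick and 20 mm high over the bench, floor about 4 mm thick; origin under its centre, on the bench
- mini_breadboard: a bystander: leave it where it is. Small white breadboard, 34 by 45 by 9 mm, lying among the buffers; origin at the centre of its underside.
- breadboard: a bystander: leave it where it is. White breadboard, 55 by 83 by 9 mm; origin at the centre of its underside.
- solder_spool: a bystander: leave it where it is. Grey spool, 52 mm across, 40 mm high, upright; origin at the centre of its underside.
There are look-alikes about, which are no part of the job. Leave any orange or pink look-alike of the buffer_3 alone.

How it is judged:
By the outcome, as a careful person would: the job done as asked, in the order asked, and still so for the second after the job is handed in, with the robot touching nothing.
It also fails if it takes over 61 s, if anything falls off the work surface, if the arm or the gripper's body presses on something with over 40 N, if the wrist force passes 120 N, or if a joint passes its speed limit or range.

## Working session

There is one attempt and no reset: what is moved stays moved. The work goes in short steps, Python scripts to look and compute and a tool call to move; the robot and the scene stay as the last step left them, time stands still between calls to the robot, and variables do not carry over. Pictures are saved under pics/ and viewed, and the job is handed in when it is done.

Besides the shell and the picture viewer there is one more tool, called after "Request:" by a JSON object that holds its "api" and its "payload", one argument or row to a line. play_rows: Moves the arm, as the interface text tells. Its arguments: {"type":"object","properties":{"series":{"type":"array"},"force":{"type":"number"}},"required":["series"]}

```bash
mkdir -p pics; python3 - <<'E'
from bench import *
import cv2,pickle
s=get_state();print({k:s[k] for k in('time','position','tool_rot','ft_force','grip_width')})
for n in("top","scene","wrist"):
    d=get_image(n);pickle.dump(d,open(n+'.pkl','wb'));cv2.imwrite(f'pics/{n}0.png',cv2.cvtColor(d['frame'],cv2.COLOR_RGB2BGR));print(n,d['fx'],d['cx'],d['cy'],d['R'],d['t'])
E
```

```text
{'time': 0.0, 'position': array([0.27829296, 0.58678257, 0.22141736]), 'tool_rot': array([-0.68972041, -3.0645934 ,  0.00308122]), 'ft_force': array([ 1.06112951,  1.11135727, -0.51394725]), 'grip_width': 0.9998647944275864}
top 383.3133312985276 252.19655716050588 191.29496994536305 [[ 0.02343522 -0.9989105   0.040356  ]
 [-0.99186727 -0.02828339 -0.12409423]
 [ 0.12510043 -0.03711962 -0.99144945]] [-0.04045185  0.60411395  0.85197082]
scene 390.993342566558 255.4621560195559 195.96031248962726 [[-0.86582935  0.49999237  0.01863223]
 [ 0.32690795  0.59350802 -0.73544505]
 [-0.3787753  -0.63067889 -0.67732814]] [ 0.54119975 -0.15217396  1.33086954]
wrist 267.4013875287398 259.0252076465886 191.15754114021743 [[ 0.42868131  0.90345302 -0.00222918]
 [ 0.861522   -0.40803989  0.30213125]
 [ 0.27205179 -0.13143851 -0.95326373]] [-0.64787963 -0.0370812   0.39225172]
```

View pics/top0.png

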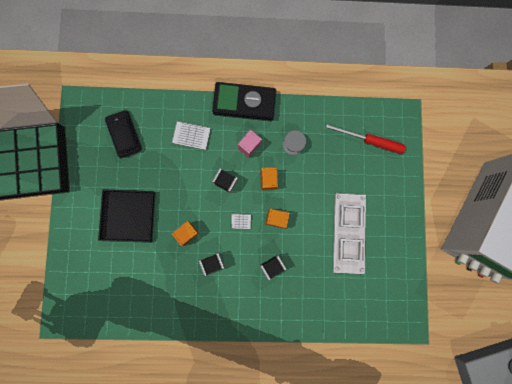

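View pics/scene0.png

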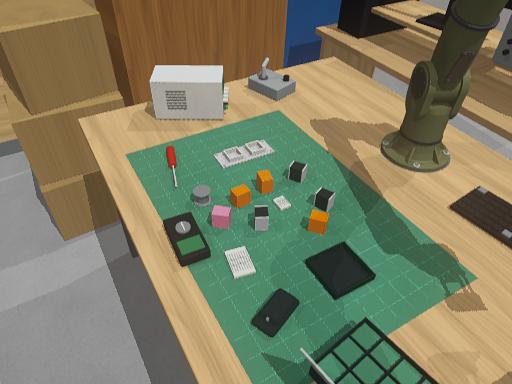

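View pics/wrist0.png

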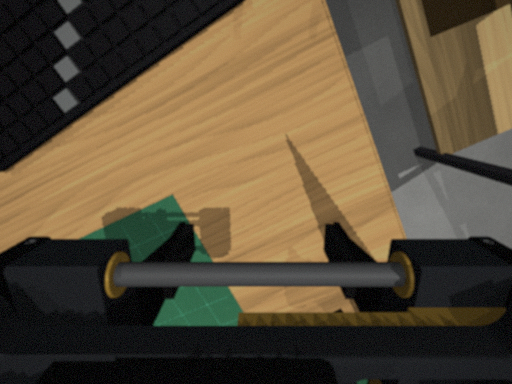

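```bash
python3 - <<'E'
import pickle,cv2,numpy as np
f=pickle.load(open('top.pkl','rb'))['frame'][:,:,::-1]
a=cv2.resize(f[150:290,185:295],None,fx=5,fy=5,interpolation=cv2.INTER_CUBIC)
a=a[:600] if 0 else cv2.resize(f[160:280,185:305],(600,600),interpolation=cv2.INTER_CUBIC)
cv2.imwrite('pics/c1.png',a)
cv2.imwrite('pics/c2.png',cv2.resize(f[185:280,325:375],(300,570),interpolation=cv2.INTER_CUBIC))
s=pickle.load(open('scene.pkl','rb'))['frame'][:,:,::-1]
cv2.imwrite('pics/c3.png',cv2.resize(s[130:240,200:350],(750,550),interpolation=cv2.INTER_CUBIC))
E
```

```text
(no output)
```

View pics/c1.png

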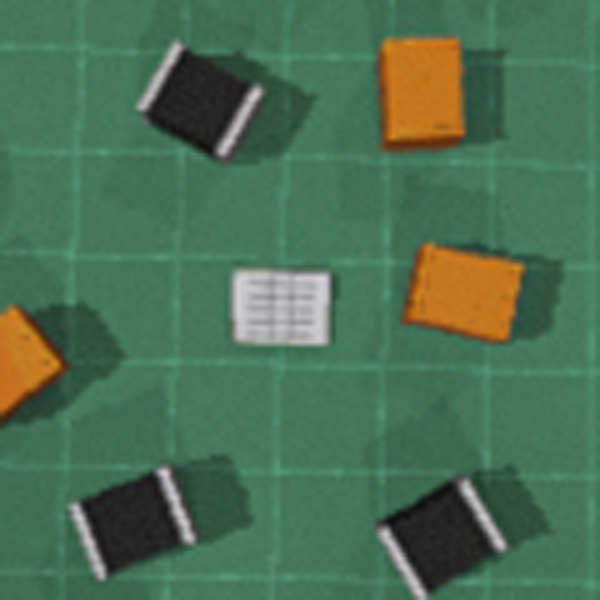

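View pics/c2.png

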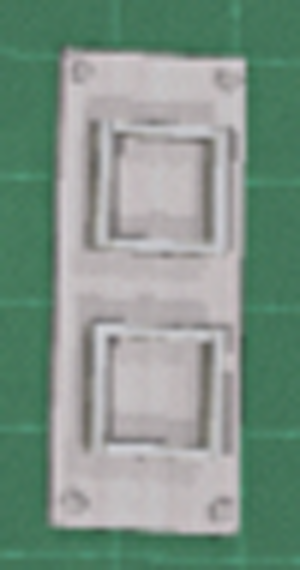

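View pics/c3.png

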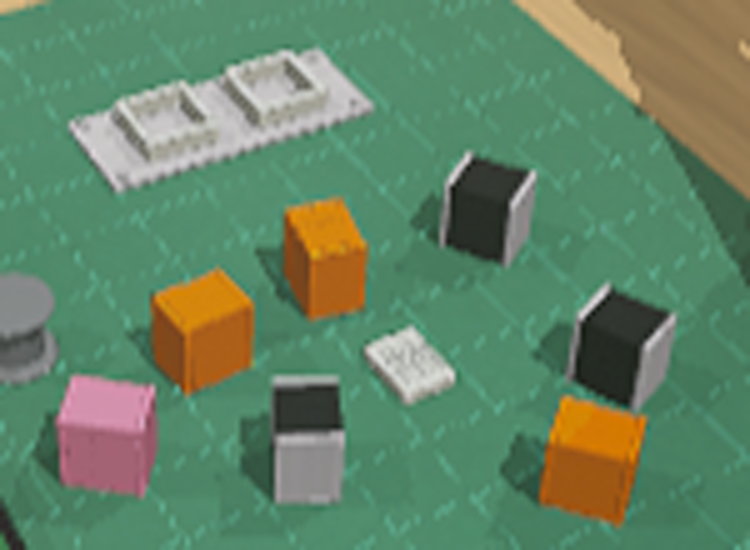

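```bash
cat > h.py <<'E'
import pickle,cv2,numpy as np
def ray(d,u,v,z):
    R=np.array(d['R']);t=np.array(d['t']);C=-R.T@t
    w=R.T@np.array([(u-d['cx'])/d['fx'],(v-d['cy'])/d['fy'],1]);return C+w*(z-C[2])/w[2]
def proj(d,X):
    c=np.array(d['R'])@np.array(X)+np.array(d['t']);return np.array([d['cx']+d['fx']*c[0]/c[2],d['cy']+d['fy']*c[1]/c[2]])
def meas(d,mask,z,K=8):
    cs,_=cv2.findContours(mask,cv2.RETR_EXTERNAL,cv2.CHAIN_APPROX_NONE)
    out=[]
    for c in cs:
        if cv2.contourArea(c)<400*0.5: continue
        P=np.array([ray(d,(p[0][0]+.5)/K-.5+d['x0'],(p[0][1]+.5)/K-.5+d['y0'],z)[:2] for p in c])
        r=cv2.minAreaRect((P*1000).astype(np.float32));out.append(r)
    return out
E
python3 - <<'E'
from h import *
d=pickle.load(open('top.pkl','rb'));f=d['frame'];K=8
print('cam',-np.array(d['R']).T@d['t'])
def crop(x0,x1,y0,y1):
    d['x0'],d['y0']=x0,y0
    return cv2.resize(f[y0:y1,x0:x1],None,fx=K,fy=K,interpolation=cv2.INTER_CUBIC)
for n,(x,y) in dict(A=(225,180),B=(211,264),C=(274,267)).items():
    c=crop(x-18,x+18,y-18,y+18);hsv=cv2.cvtColor(c,cv2.COLOR_RGB2HSV)
    m=(hsv[:,:,1]<70).astype(np.uint8)*255
    m2=((c.min(2)>130)&(hsv[:,:,1]<60)).astype(np.uint8)*255
    print(n,[r for r in meas(d,m,.05) if r[1][0]>20]); print('  plates',[r for r in meas(d,m2,.05) if max(r[1])>20])
    cv2.imwrite(f'pics/m{n}.png',np.hstack([c[:,:,::-1],cv2.cvtColor(m,cv2.COLOR_GRAY2BGR)]))
c=crop(325,375,185,280);hsv=cv2.cvtColor(c,cv2.COLOR_RGB2HSV)
m=((hsv[:,:,1]<70)&(c.min(2)>110)).astype(np.uint8)*255
print('base',[r for r in meas(d,m,.006) if r[1][0]>30])
c=crop(95,160,182,248)
m=(c.max(2)<70).astype(np.uint8)*255
print('tray',[r for r in meas(d,m,.02) if r[1][0]>30])
# socket rim outer corners by hand from c2 (scale 6, off 325,185)
for n,P in dict(s_up=[(98,118),(231,127),(220,253),(98,243)],s_lo=[(92,322),(225,328),(217,457),(88,450)]).items():
    W=np.array([ray(d,(u+.5)/6-.5+325,(v+.5)/6-.5+185,.021)[:2] for u,v in P]);print(n,W.mean(0),W.tolist())
E
```

```text
cam [0.49356693 0.00830344 0.92128553]
A [((627.6735229492188, 39.40077209472656), (52.230140686035156, 42.28746032714844), 62.89286804199219)]
  plates [((619.7134399414062, 21.335479736328125), (4.927345275878906, 35.59473419189453), 62.305145263671875), ((639.323974609375, 58.590728759765625), (4.824335098266602, 35.63908004760742), 62.24907302856445)]
B [((437.4292907714844, 62.97526550292969), (38.716033935546875, 51.231632232666016), 23.54795265197754)]
  plates [((428.7955322265625, 83.04318237304688), (35.433109283447266, 4.7527241706848145), 24.056354522705078), ((445.3507995605469, 44.40319061279297), (35.642799377441406, 5.114144325256348), 23.61835479736328)]
C [((433.99249267578125, -74.49974822998047), (41.2209358215332, 50.12299346923828), 31.88593101501465)]
  plates [((421.4022521972656, -57.32923126220703), (35.82040023803711, 4.773492813110352), 32.017974853515625), ((443.6700134277344, -93.0516357421875), (34.88949203491211, 4.722662925720215), 32.0309944152832)]
base [((515.5953979492188, -261.57757568359375), (77.38256072998047, 191.6668701171875), 88.37348937988281)]
tray [((543.3375244140625, 263.0013122558594), (127.6413803100586, 120.2098388671875), 89.48019409179688)]
s_up [ 0.55615501 -0.2628571 ] [[0.5821092200935165, -0.23749139784617498], [0.5799652427639034, -0.2908812463483287], [0.5299106855047483, -0.28584011593257697], [0.5326348963982478, -0.2372156297028885]]
s_lo [ 0.47619276 -0.25966069] [[0.5016561779440514, -0.23466515607660438], [0.5005579001020598, -0.2874685505791522], [0.4504741549965247, -0.2836778752905408], [0.45208280818054014, -0.23283116389692607]]
```

```bash
cat > go.py <<'E'
import sys
from bench import *
from scipy.spatial.transform import Rotation as Ro
import numpy as np
def to(x,y,z,yaw):
    s=get_state();p=np.array(s['position']);R=Ro.from_rotvec(s['tool_rot']).as_matrix()
    a=np.radians(yaw);yt=np.array([np.cos(a),np.sin(a),0]);zt=np.array([0,0,-1.]);T=np.array([np.cross(yt,zt),yt,zt]).T
    print('t',round(s['time'],2),'p',p.round(4),'yaw',round(np.degrees(np.arctan2(R[1,1],R[0,1])),2),'tilt',R[:2,2].round(4),'F',np.round(s['ft_force'],1),'w_mm',round(s['grip_width']*87,2),'q7',round(s['joint_positions'][6],2))
    print('shift mm',(R.T@(np.array([x,y,z])-p)*1000).round(1),'rot',np.degrees(Ro.from_matrix(R.T@T).as_rotvec()).round(2))
if __name__=='__main__': to(*map(float,sys.argv[1:5]))
E
python3 go.py .6295 .04 .13 62.2
```

```text
t 0.15 p [0.2784 0.5869 0.2218] yaw 64.63 tilt [-0.0005 -0.0013] F [ 0.3  0.5 -0. ] w_mm 86.85 q7 -0.06
shift mm [-551.6 -343.6   92.3] rot [-0.08  0.01  2.43]
```

Request:
{"api": "play_rows", "payload": {
  "series": [100, -0.5516, -0.3436, 0.03, 0, 0, 2.4, 100, -0.5516, -0.3436, 0.03, 0, 0, 2.4, 100, -0.5516, -0.3436, 0.03, 0, 0, 2.4, 100, -0.5516, -0.3436, 0.03, 0, 0, 2.4, 100, -0.5516, -0.3436, 0.03, 0, 0, 2.4, 100, -0.5516, -0.3436, 0.03, 0, 0, 2.4, 100, -0.5516, -0.3436, 0.03, 0, 0, 2.4, 100, -0.5516, -0.3436, 0.03, 0, 0, 2.4, 100, -0.5516, -0.3436, 0.03, 0, 0, 2.4, 100, -0.5516, -0.3436, 0.03, 0, 0, 2.4],
  "force": 12
}}

```text
time: 0.98
position: [0.504, 0.2352, 0.2032]
tool_rot: [0.754, 3.05, 0.0]
ft_force: [1.7, 0.6, 0.2]
grip_width: 0.997
```

```bash
python3 go.py .6295 .04 .13 62.2
```

```text
t 0.98 p [0.504  0.2352 0.2032] yaw 62.24 tilt [0.0001 0.0002] F [1.7 0.6 0.2] w_mm 86.72 q7 0.63
shift mm [-201.9 -114.3   73.2] rot [ 0.01 -0.    0.04]
```

Request:
{"api": "play_rows", "payload": {
  "series": [100, -0.202, -0.114, 0.073, 0, 0, 0, 100, -0.202, -0.114, 0.073, 0, 0, 0, 100, -0.202, -0.114, 0.073, 0, 0, 0, 100, -0.202, -0.114, 0.073, 0, 0, 0, 100, -0.202, -0.114, 0.073, 0, 0, 0, 100, -0.202, -0.114, 0.073, 0, 0, 0, 100, -0.202, -0.114, 0.073, 0, 0, 0, 100, -0.202, -0.114, 0.073, 0, 0, 0, 100, -0.202, -0.114, 0.073, 0, 0, 0]
}}

```text
time: 1.73
position: [0.6287, 0.043, 0.13]
tool_rot: [-0.753, -3.049, -0.001]
ft_force: [1.0, 0.0, 0.4]
grip_width: 0.999
```

```bash
python3 - <<'E'
from go import *
import cv2,pickle
to(.6295,.04,.02,62.2)
for n in("wrist",):
    d=get_image(n);pickle.dump(d,open(n+'1.pkl','wb'));cv2.imwrite(f'pics/{n}1.png',cv2.cvtColor(d['frame'],cv2.COLOR_RGB2BGR))
E
```

```text
t 1.73 p [0.6287 0.043  0.13  ] yaw 62.24 tilt [-0.001   0.0008] F [1.  0.  0.4] w_mm 86.93 q7 1.07
shift mm [ -2.2  -2.3 110. ] rot [ 0.01 -0.07  0.04]
```

View pics/wrist1.png

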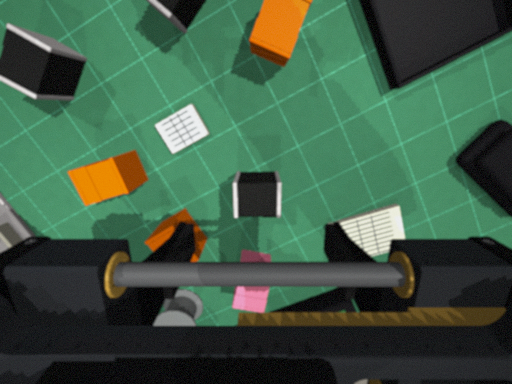

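```bash
python3 - <<'E'
from h import *
d=pickle.load(open('wrist1.pkl','rb'));f=d['frame']
cv2.imwrite('pics/w1c.png',cv2.resize(f[150:240,210:310][:,:,::-1],(800,720)) [:600])
c=np.array([.6295,.04]);a=np.radians(62.2);y=np.array([np.cos(a),np.sin(a)]);x=np.array([y[1],-y[0]])
for sx,sy in((1,1),(1,-1),(-1,-1),(-1,1)): 
  q=proj(d,[*(c+sx*.018*x+sy*.023*y),.05]);print(sx,sy,q,(q-[210,150])*8)
E
```

```text
1 1 [281.36688142 216.96211119] [570.93505136 535.69688953]
1 -1 [234.40444503 216.93708382] [195.23556023 535.49667059]
-1 -1 [233.36066892 181.4868907 ] [186.88535135 251.89512564]
-1 1 [282.34874444 181.51243815] [578.78995552 252.09950522]
```

View pics/w1c.png

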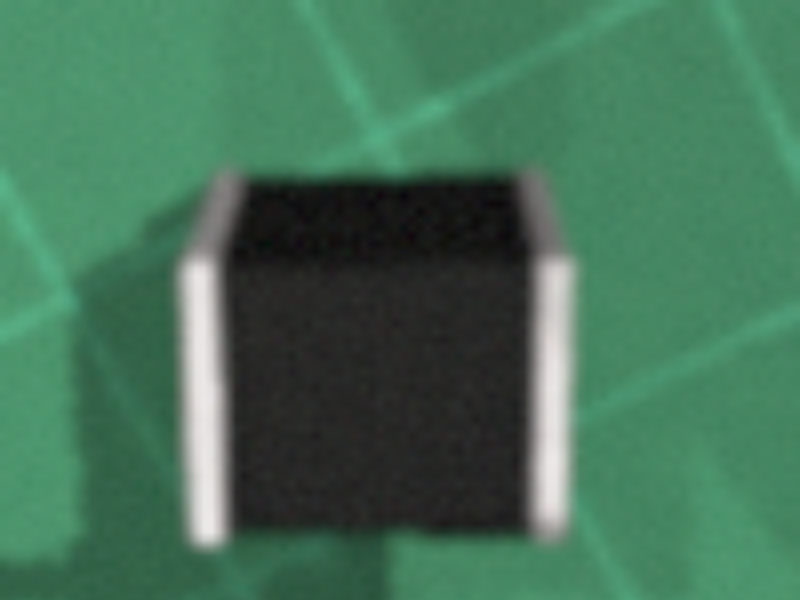

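Request:
{"api": "play_rows", "payload": {
  "series": [100, -0.0026, -0.0023, 0.035, 0, 0, 0, 100, -0.0026, -0.0023, 0.07, 0, 0, 0, 100, -0.0026, -0.0023, 0.095, 0, 0, 0, 100, -0.0026, -0.0023, 0.11, 0, 0, 0, 100, -0.0026, -0.0023, 0.11, 0, 0, 0, 0, -0.0026, -0.0023, 0.11, 0, 0, 0, 0, -0.0026, -0.0023, 0.11, 0, 0, 0, 0, -0.0026, -0.0023, 0.11, 0, 0, 0, 0, -0.0026, -0.0023, 0.11, 0, 0, 0, 0, -0.0026, -0.0023, 0.11, 0, 0, 0]
}}

```text
time: 2.62
position: [0.6312, 0.0391, 0.0217]
tool_rot: [0.753, 3.048, 0.002]
ft_force: [0.2, 0.4, 0.1]
grip_width: 0.708
```

Request:
{"api": "play_rows", "payload": {
  "series": [0, 0, 0, 0, 0, 0, 0, 0, 0, 0, 0, 0, 0, 0, 0, 0, 0, 0, 0, 0, 0]
}}

```text
time: 2.87
position: [0.6306, 0.039, 0.0207]
tool_rot: [0.754, 3.049, 0.001]
ft_force: [0.3, 0.4, 1.9]
grip_width: 0.51
```

```bash
python3 go.py .6295 .04 .12 62.2
```

```text
t 2.87 p [0.6306 0.039  0.0207] yaw 62.23 tilt [0.0006 0.0003] F [0.3 0.4 1.9] w_mm 44.39 q7 1.11
shift mm [  1.4   0.5 -99.3] rot [0.03 0.02 0.03]
```

Request:
{"api": "play_rows", "payload": {
  "series": [0, 0, 0, 0, 0, 0, 0, 0, 0, 0, 0, 0, 0, 0, 0, 0, 0, 0, 0, 0, 0, 0, 0, 0, 0, 0, 0, 0]
}}

```text
time: 3.2
position: [0.6306, 0.0389, 0.0207]
tool_rot: [0.754, 3.049, 0.001]
ft_force: [-0.2, -0.9, 3.3]
grip_width: 0.512
```

Request:
{"api": "play_rows", "payload": {
  "series": [0, 0, 0, 0, 0, 0, 0, 0, 0, 0, 0, 0, 0, 0, 0, 0, 0, 0, 0, 0, 0],
  "force": 20
}}

```text
time: 3.45
position: [0.6306, 0.0389, 0.0207]
tool_rot: [0.754, 3.049, 0.0]
ft_force: [-1.5, 0.7, 5.6]
grip_width: 0.506
```

Request:
{"api": "play_rows", "payload": {
  "series": [100, 0, 0, 0, 0, 0, 0, 100, 0, 0, 0, 0, 0, 0, 100, 0, 0, 0, 0, 0, 0, 100, 0, 0, -0.02, 0, 0, 0, 100, 0, 0, -0.06, 0, 0, 0, 100, 0, 0, -0.1, 0, 0, 0, 100, 0, 0, -0.1, 0, 0, 0],
  "force": 12
}}

```text
time: 4.03
position: [0.6351, 0.0386, 0.1285]
tool_rot: [0.752, 3.038, 0.007]
ft_force: [1.6, -0.3, 0.9]
grip_width: 0.944
```

```bash
python3 go.py .4371 .0637 .12 113.4
```

```text
t 4.03 p [0.6351 0.0386 0.1285] yaw 62.2 tilt [0.0126 0.0015] F [ 1.6 -0.3  0.9] w_mm 82.13 q7 1.08
shift mm [187.  -70.2   6. ] rot [  0.12   0.74 -51.2 ]
```

Request:
{"api": "play_rows", "payload": {
  "series": [100, 0.187, -0.07, 0, 0, 0, -51.2, 100, 0.187, -0.07, 0, 0, 0, -51.2, 100, 0.187, -0.07, 0, 0, 0, -51.2, 100, 0.187, -0.07, 0, 0, 0, -51.2, 100, 0.187, -0.07, 0, 0, 0, -51.2, 100, 0.187, -0.07, 0, 0, 0, -51.2, 100, 0.187, -0.07, 0, 0, 0, -51.2, 100, 0.187, -0.07, 0, 0, 0, -51.2, 100, 0.187, -0.07, 0, 0, 0, -51.2, 100, 0.187, -0.07, 0, 0, 0, -51.2]
}}

```text
time: 4.87
position: [0.4323, 0.0639, 0.1201]
tool_rot: [0.633, -3.077, 0.0]
ft_force: [0.2, 0.3, 0.5]
grip_width: 1.001
```

```bash
python3 - <<'E'
from go import *
from h import *
to(.4371,.0637,.02,113.4)
d=get_image("wrist");pickle.dump(d,open('wrist2.pkl','wb'))
f=d['frame']
c=np.array([.4371,.0637]);a=np.radians(113.4);y=np.array([np.cos(a),np.sin(a)]);x=np.array([-y[1],y[0]])
im=cv2.resize(f[150:225,210:310][:,:,::-1],(800,600))
for sx,sy in((1,1),(1,-1),(-1,-1),(-1,1)): 
  q=proj(d,[*(c+sx*.018*x+sy*.023*y),.05]);q=((q-[210,150]+.5)*8-.5).round().astype(int);print(sx,sy,q);cv2.circle(im,tuple(map(int,q)),3,(0,0,255),-1)
cv2.imwrite('pics/w2c.png',im)
cv2.imwrite('pics/w2.png',f[:,:,::-1])
E
```

```text
t 4.87 p [0.4323 0.0639 0.1201] yaw 113.24 tilt [-0.0003 -0.0002] F [0.2 0.3 0.5] w_mm 87.13 q7 1.75
shift mm [ -4.3  -2.1 100.1] rot [-0.   -0.02 -0.16]
1 1 [590 305]
1 -1 [184 306]
-1 -1 [194 597]
-1 1 [582 596]
```

View pics/w2c.png

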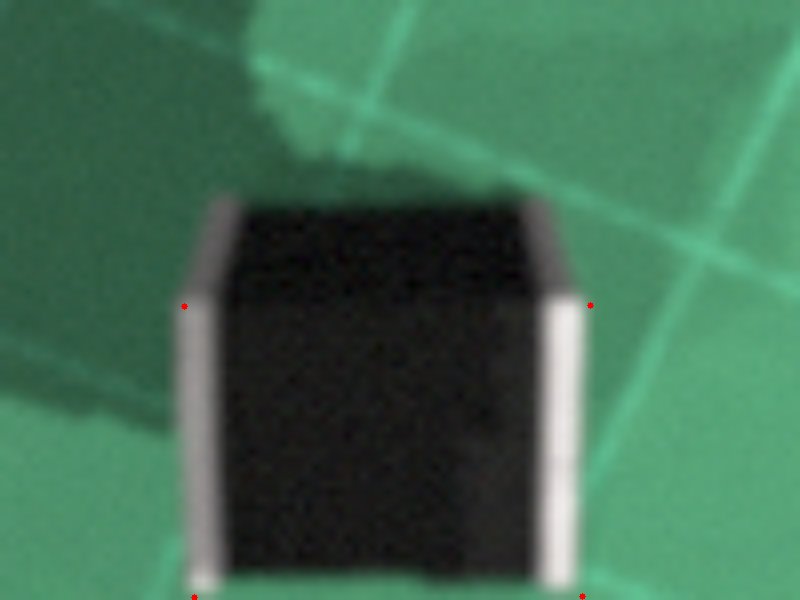

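Request:
{"api": "play_rows", "payload": {
  "series": [100, -0.0036, -0.0024, 0.035, 0, 0, 0, 100, -0.0036, -0.0024, 0.065, 0, 0, 0, 100, -0.0036, -0.0024, 0.088, 0, 0, 0, 100, -0.0036, -0.0024, 0.1, 0, 0, 0, 60, -0.0036, -0.0024, 0.1, 0, 0, 0, 0, -0.0036, -0.0024, 0.1, 0, 0, 0, 0, -0.0036, -0.0024, 0.1, 0, 0, 0, 0, -0.0036, -0.0024, 0.1, 0, 0, 0, 0, -0.0036, -0.0024, 0.1, 0, 0, 0, 0, -0.0036, -0.0024, 0.1, 0, 0, 0]
}}

```text
time: 5.75
position: [0.4373, 0.0635, 0.0212]
tool_rot: [-0.637, 3.074, 0.0]
ft_force: [0.0, 0.8, 0.2]
grip_width: 0.633
```

Request:
{"api": "play_rows", "payload": {
  "series": [0, 0, 0, 0, 0, 0, 0, 0, 0, 0, 0, 0, 0, 0, 0, 0, 0, 0, 0, 0, 0, 0, 0, 0, 0, 0, 0, 0, 0, 0, 0, 0, 0, 0, 0, 0, 0, 0, 0, 0, 0, 0]
}}

```text
time: 6.25
position: [0.4374, 0.0627, 0.0209]
tool_rot: [-0.637, 3.075, -0.001]
ft_force: [1.4, -4.2, 4.8]
grip_width: 0.416
```

```bash
python3 go.py .4371 .0637 .12 113.4
```

```text
t 6.25 p [0.4374 0.0627 0.0209] yaw 113.41 tilt [ 0.0016 -0.0004] F [ 1.4 -4.2  4.8] w_mm 36.22 q7 1.8
shift mm [ -0.2   0.9 -99.1] rot [-0.06  0.08  0.01]
```

Request:
{"api": "play_rows", "payload": {
  "series": [0, 0, 0, 0, 0, 0, 0, 0, 0, 0, 0, 0, 0, 0, 0, 0, 0, -0.02, 0, 0, 0, 0, 0, 0, -0.06, 0, 0, 0, 0, 0, 0, -0.1, 0, 0, 0, 0, 0, 0, -0.1, 0, 0, 0],
  "force": 25
}}

```text
time: 6.75
position: [0.4405, 0.065, 0.1267]
tool_rot: [-0.636, 3.065, 0.003]
ft_force: [1.9, 0.7, -1.5]
grip_width: 0.417
```

```bash
python3 go.py .476 -.2601 .12 88.2
```

```text
t 6.75 p [0.4405 0.065  0.1267] yaw 113.45 tilt [0.0102 0.0043] F [ 1.9  0.7 -1.5] w_mm 36.3 q7 1.76
shift mm [  96.9 -312.4    5.6] rot [ 0.13  0.63 25.25]
```

Request:
{"api": "play_rows", "payload": {
  "series": [0, 0.094, -0.312, 0, 0, 0, 25.2, 0, 0.094, -0.312, 0, 0, 0, 25.2, 0, 0.094, -0.312, 0, 0, 0, 25.2, 0, 0.094, -0.312, 0, 0, 0, 25.2, 0, 0.094, -0.312, 0, 0, 0, 25.2, 0, 0.094, -0.312, 0, 0, 0, 25.2, 0, 0.094, -0.312, 0, 0, 0, 25.2, 0, 0.094, -0.312, 0, 0, 0, 25.2, 0, 0.094, -0.312, 0, 0, 0, 25.2, 0, 0.094, -0.312, 0, 0, 0, 25.2]
}}

```text
time: 7.58
position: [0.4732, -0.2618, 0.1191]
tool_rot: [-0.055, -3.139, -0.001]
ft_force: [-0.7, 1.2, -1.4]
grip_width: 0.416
```

Request:
{"api": "play_rows", "payload": {
  "series": [0, 0, 0, 0, 0, 0, 0, 0, 0, 0, 0, 0, 0, 0, 0, 0, 0, 0, 0, 0, 0]
}}

```text
time: 7.83
position: [0.4745, -0.2583, 0.1199]
tool_rot: [-0.044, -3.141, -0.002]
ft_force: [0.4, -0.1, -1.4]
grip_width: 0.416
```

```bash
python3 - <<'E'
from go import *
from h import *
to(.476,-.2601,.12,88.2)
for n in ("wrist","scene","top"):
    d=get_image(n);pickle.dump(d,open(n+'3.pkl','wb'));cv2.imwrite(f'pics/{n}3.png',d['frame'][:,:,::-1])
E
```

```text
t 7.83 p [ 0.4745 -0.2583  0.1199] yaw 88.38 tilt [-0.0004  0.0014] F [ 0.4 -0.1 -1.4] w_mm 36.18 q7 2.09
shift mm [-1.6 -1.8 -0.1] rot [ 0.08 -0.02  0.18]
```

View pics/wrist3.png

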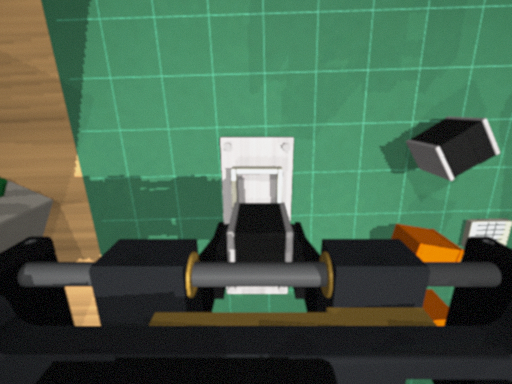

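View pics/scene3.png

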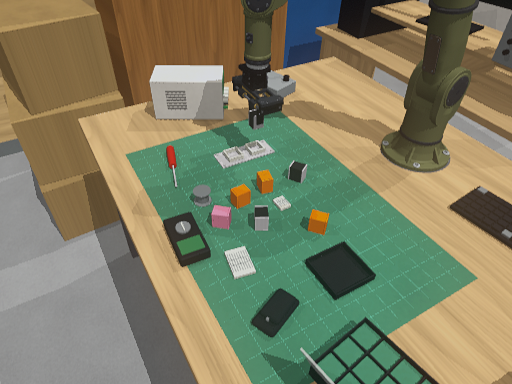

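```bash
cat > ov.py <<'E'
from h import *
def ov(pk,out,box,K,held=None,bc=(.516,-.2614),ba=-1.8):
    d=pickle.load(open(pk,'rb'));x0,y0,x1,y1=box
    im=cv2.resize(d['frame'][y0:y1,x0:x1][:,:,::-1],None,fx=K,fy=K,interpolation=cv2.INTER_CUBIC)
    a=np.radians(ba);ex=np.array([np.cos(a),np.sin(a)]);ey=np.array([-ex[1],ex[0]]);bc=np.array(bc)
    def mk(c,ex,ey,hx,hy,z,col):
        for sx,sy in((1,1),(1,-1),(-1,-1),(-1,1)):
            q=((proj(d,[*(c+sx*hx*ex+sy*hy*ey),z])-[x0,y0]+.5)*K-.5).round().astype(int)
            cv2.circle(im,tuple(map(int,q)),2,col,-1)
    mk(bc,ex,ey,.095,.0375,.006,(0,0,255))
    for s in(-1,1): mk(bc+s*.04*ex,ex,ey,.0255,.026,.021,(255,0,0)); mk(bc+s*.04*ex,ex,ey,.0205,.021,.021,(255,0,255))
    if held:
        x,y,z,yaw=held;b=np.radians(yaw);hy=np.array([np.cos(b),np.sin(b)]);hx=np.array([hy[1],-hy[0]])
        mk(np.array([x,y]),hx,hy,.018,.0185,z-.02,(0,255,255));mk(np.array([x,y]),hx,hy,.018,.0185,z+.03,(0,165,255))
    cv2.imwrite(out,im)
E
python3 -c "
from ov import *
ov('wrist3.pkl','pics/o1.png',(205,125,305,245),5,(.4745,-.2583,.12,88.4))
ov('top3.pkl','pics/o2.png',(310,180,390,280),6,(.4745,-.2583,.12,88.4))
ov('scene3.pkl','pics/o3.png',(190,90,300,180),7,(.4745,-.2583,.12,88.4))
"
```

```text
(no output)
```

View pics/o1.png

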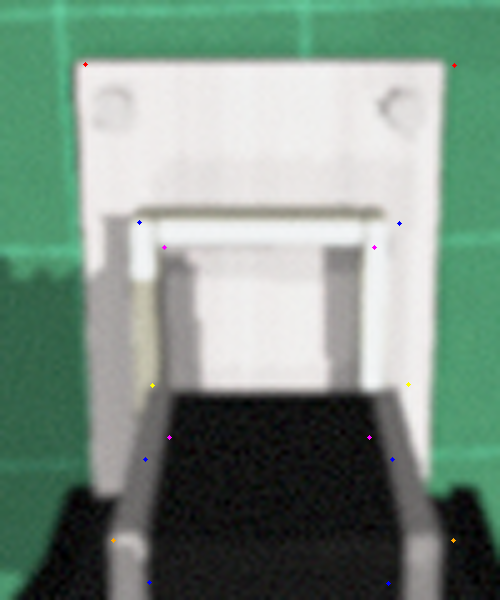

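View pics/o2.png

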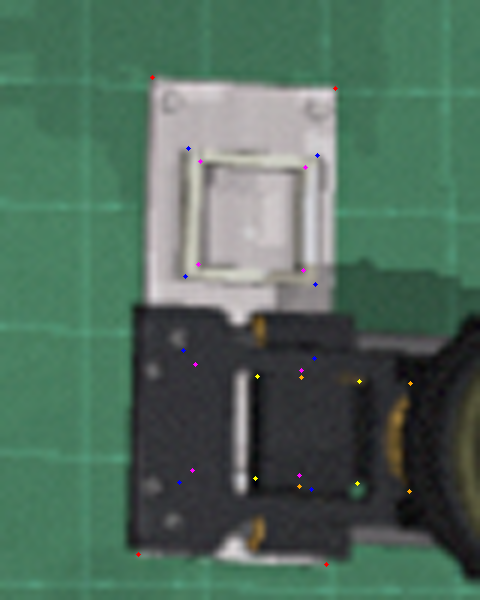

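View pics/o3.png

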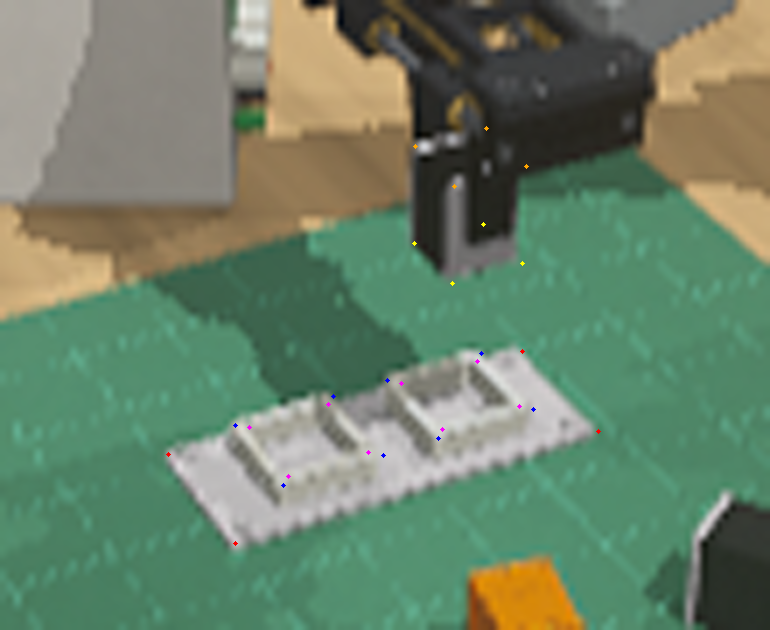

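Request:
{"api": "play_rows", "payload": {
  "series": [0, -0.001, -0.0021, 0.02, 0, 0, 0.2, 0, -0.001, -0.0021, 0.045, 0, 0, 0.2, 0, -0.001, -0.0021, 0.065, 0, 0, 0.2, 0, -0.001, -0.0021, 0.072, 0, 0, 0.2, 0, -0.001, -0.0021, 0.072, 0, 0, 0.2, 0, -0.001, -0.0021, 0.072, 0, 0, 0.2]
}}

```text
time: 8.48
position: [0.4755, -0.2624, 0.0488]
tool_rot: [0.054, 3.141, -0.0]
ft_force: [0.9, -0.5, -0.9]
grip_width: 0.419
```

```bash
python3 - <<'E'
from go import *
from h import *
to(.4755,-.2604,.0269,88.2)
for n in ("wrist","scene"):
    d=get_image(n);pickle.dump(d,open(n+'4.pkl','wb'))
from ov import *
s=get_state();p=s['position']
ov('wrist4.pkl','pics/o4.png',(205,125,305,225),6,(p[0],p[1],p[2],88.2))
ov('scene4.pkl','pics/o5.png',(190,110,290,180),8,(p[0],p[1],p[2],88.2))
E
```

```text
t 8.48 p [ 0.4755 -0.2624  0.0488] yaw 88.05 tilt [ 0.0002 -0.0001] F [ 0.9 -0.5 -0.9] w_mm 36.46 q7 2.15
shift mm [ 0.1  2.  21.9] rot [-0.01  0.01 -0.15]
```

View pics/o4.png

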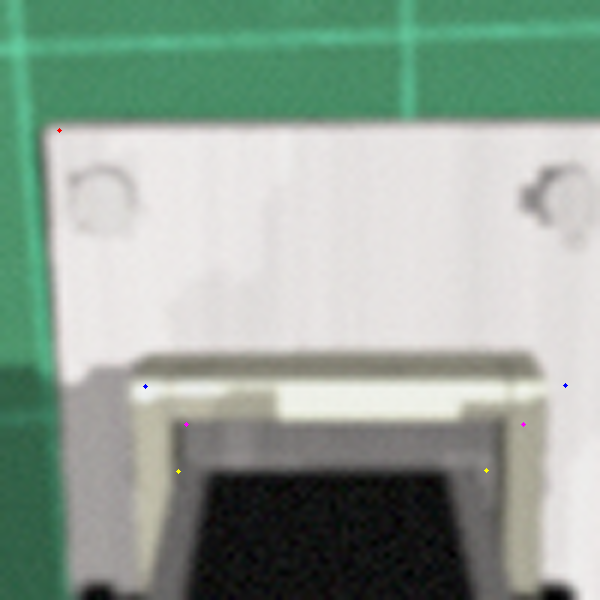

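View pics/o5.png

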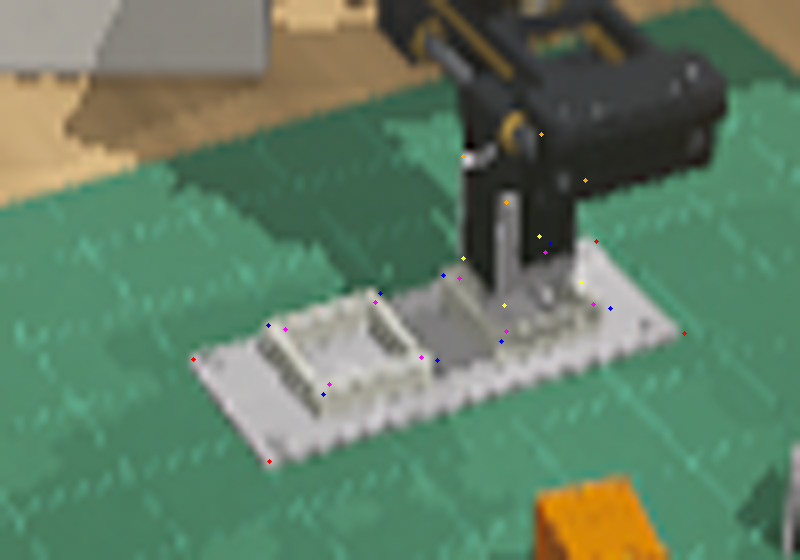

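Request:
{"api": "play_rows", "payload": {
  "series": [0, 0, 0.0015, 0, 0, 0, 0, 0, 0, 0.0015, 0, 0, 0, 0, 0, 0, 0.0015, 0, 0, 0, 0]
}}

```text
time: 8.83
position: [0.4759, -0.261, 0.0491]
tool_rot: [0.053, 3.14, -0.0]
ft_force: [-0.1, 0.1, -2.6]
grip_width: 0.413
```

```bash
python3 - <<'E'
from go import *
from h import *
to(.4755,-.2604,.0269,88.2)
d=get_image('wrist');pickle.dump(d,open('wrist5.pkl','wb'))
f=d['frame'][175:235,215:305][:,:,::-1]
im=cv2.resize(f,None,fx=8,fy=8,interpolation=cv2.INTER_CUBIC);im=(255*(im/255.)**.5).astype(np.uint8)
cv2.imwrite('pics/o6.png',im)
E
```

```text
t 8.83 p [ 0.4759 -0.261   0.0491] yaw 88.05 tilt [ 0.0015 -0.0001] F [-0.1  0.1 -2.6] w_mm 35.93 q7 2.14
shift mm [ 0.4  0.5 22.2] rot [-0.    0.08 -0.15]
```

View pics/o6.png

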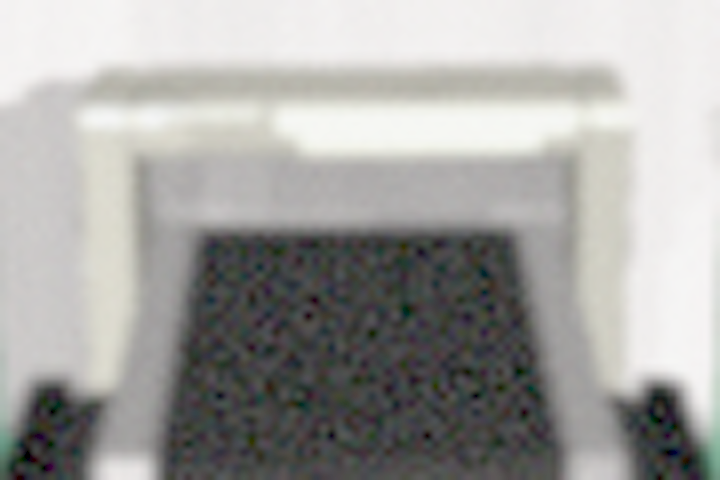

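Request:
{"api": "play_rows", "payload": {
  "series": [0, 0.0006, 0.0003, 0.004, 0, 0, 0, 0, 0.0006, 0.0003, 0.008, 0, 0, 0, 0, 0.0006, 0.0003, 0.011, 0, 0, 0, 0, 0.0006, 0.0003, 0.014, 0, 0, 0, 0, 0.0006, 0.0003, 0.014, 0, 0, 0]
}}

```text
time: 9.3
position: [0.474, -0.2604, 0.0334]
tool_rot: [-0.054, -3.14, -0.001]
ft_force: [-0.3, 1.3, -1.7]
grip_width: 0.423
```

Request:
{"api": "play_rows", "payload": {
  "series": [0, 0, 0, 0.003, 0, 0, 0, 0, 0, 0, 0.0055, 0, 0, 0, 0, 0, 0, 0.0055, 0, 0, 0]
}}

```text
time: 9.55
position: [0.4744, -0.2605, 0.0283]
tool_rot: [-0.054, -3.14, -0.0]
ft_force: [1.0, 0.7, -1.7]
grip_width: 0.414
```

```bash
python3 go.py .4755 -.2607 .0269 88.2
```

```text
t 9.55 p [ 0.4744 -0.2605  0.0283] yaw 88.03 tilt [-0.0008  0.0003] F [ 1.   0.7 -1.7] w_mm 36.04 q7 2.16
shift mm [-1.1 -0.2  1.4] rot [ 0.02 -0.05 -0.17]
```

Request:
{"api": "play_rows", "payload": {
  "series": [0, -0.0006, 0, 0.0015, 0, 0, 0, 0, -0.0006, 0, 0.0015, 0, 0, 0, 0, -0.0006, 0, 0.0015, 0, 0, 0]
}}

```text
time: 9.8
position: [0.4754, -0.2607, 0.0274]
tool_rot: [0.054, 3.141, 0.0]
ft_force: [-0.4, 0.9, -1.3]
grip_width: 0.421
```

Request:
{"api": "play_rows", "payload": {
  "series": [0, 0, 0, 0.0008, 0, 0, 0, 0, 0, 0, 0.0008, 0, 0, 0, 0, 0, 0, 0.0008, 0, 0, 0]
}}

```text
time: 10.05
position: [0.4755, -0.2608, 0.0271]
tool_rot: [0.054, 3.141, 0.0]
ft_force: [-0.5, 0.3, 3.2]
grip_width: 0.416
```

Contact begins (Fz rising). A little more to seat firmly.

Request:
{"api": "play_rows", "payload": {
  "series": [0, 0, 0, 0.001, 0, 0, 0, 0, 0, 0, 0.001, 0, 0, 0, 0, 0, 0, 0.001, 0, 0, 0]
}}

```text
time: 10.3
position: [0.4756, -0.2608, 0.0269]
tool_rot: [0.054, 3.14, 0.001]
ft_force: [-4.3, 1.4, 11.4]
grip_width: 0.419
```

Request:
{"api": "play_rows", "payload": {
  "series": [100, 0, 0, -0.001, 0, 0, 0, 100, 0, 0, -0.001, 0, 0, 0, 100, 0, 0, -0.001, 0, 0, 0, 100, 0, 0, -0.001, 0, 0, 0, 100, 0, 0, -0.02, 0, 0, 0, 100, 0, 0, -0.06, 0, 0, 0, 100, 0, 0, -0.1, 0, 0, 0, 100, 0, 0, -0.1, 0, 0, 0, 100, 0, 0, -0.1, 0, 0, 0],
  "force": 12
}}

```text
time: 11.05
position: [0.4772, -0.2616, 0.1281]
tool_rot: [0.054, 3.136, -0.002]
ft_force: [-0.0, 0.4, -0.3]
grip_width: 0.97
```

```bash
python3 - <<'E'
from go import *
from h import *
to(.4325,-.0752,.12,122)
d=get_image('wrist');pickle.dump(d,open('wrist6.pkl','wb'))
cv2.imwrite('pics/w6.png',d['frame'][:,:,::-1])
d=get_image('scene');pickle.dump(d,open('scene6.pkl','wb'))
cv2.imwrite('pics/s6.png',cv2.resize(d['frame'][110:190,190:290][:,:,::-1],None,fx=7,fy=7,interpolation=cv2.INTER_CUBIC))
E
```

```text
t 11.05 p [ 0.4772 -0.2616  0.1281] yaw 88.04 tilt [ 0.0055 -0.0014] F [-0.   0.4 -0.3] w_mm 84.39 q7 2.09
shift mm [ 51.1 184.7   7.6] rot [ -0.16   0.29 -33.96]
```

View pics/w6.png

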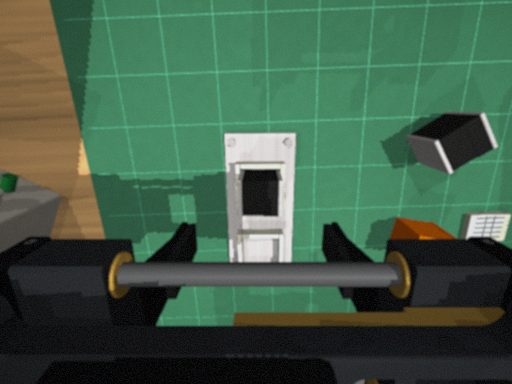

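View pics/s6.png

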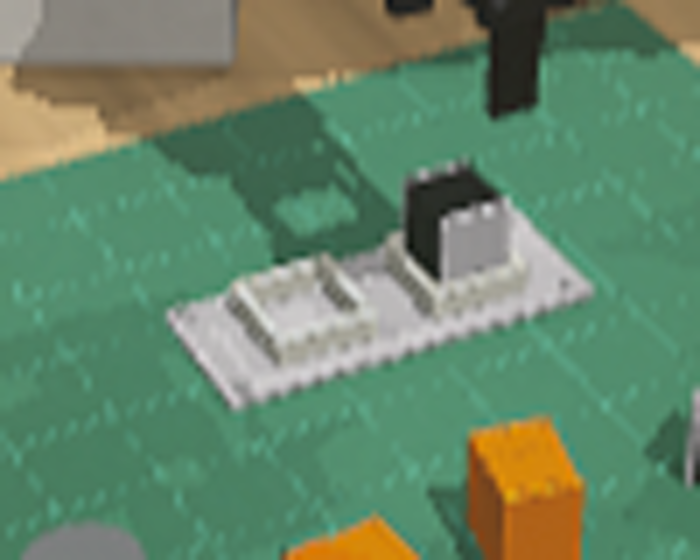

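Request:
{"api": "play_rows", "payload": {
  "series": [100, 0.0493, 0.184, 0.006, 0, 0, -34, 100, 0.0493, 0.184, 0.006, 0, 0, -34, 100, 0.0493, 0.184, 0.006, 0, 0, -34, 100, 0.0493, 0.184, 0.006, 0, 0, -34, 100, 0.0493, 0.184, 0.006, 0, 0, -34, 100, 0.0493, 0.184, 0.006, 0, 0, -34, 100, 0.0493, 0.184, 0.006, 0, 0, -34, 100, 0.0493, 0.184, 0.006, 0, 0, -34, 100, 0.0493, 0.184, 0.006, 0, 0, -34]
}}

```text
time: 11.9
position: [0.4321, -0.0765, 0.119]
tool_rot: [0.862, -3.02, 0.0]
ft_force: [-0.1, -0.2, -0.3]
grip_width: 1.0
```

```bash
python3 - <<'E'
from go import *
from h import *
to(.4325,-.0752,.021,122)
d=get_image("wrist");pickle.dump(d,open('wrist7.pkl','wb'))
f=d['frame']
c=np.array([.4325,-.0752]);a=np.radians(122);y=np.array([np.cos(a),np.sin(a)]);x=np.array([-y[1],y[0]])
im=cv2.resize(f[150:225,210:310][:,:,::-1],(800,600))
for sx,sy in((1,1),(1,-1),(-1,-1),(-1,1)): 
  q=proj(d,[*(c+sx*.018*x+sy*.023*y),.05]);q=((q-[210,150]+.5)*8-.5).round().astype(int);print(sx,sy,q);cv2.circle(im,tuple(map(int,q)),3,(0,0,255),-1)
cv2.imwrite('pics/w7c.png',im)
E
```

```text
t 11.9 p [ 0.4321 -0.0765  0.119 ] yaw 121.86 tilt [-0.0011 -0.0006] F [-0.1 -0.2 -0.3] w_mm 87.03 q7 2.22
shift mm [-1.1  0.9 98. ] rot [ 0.   -0.07 -0.14]
1 1 [617 282]
1 -1 [208 283]
-1 -1 [217 577]
-1 1 [608 576]
```

View pics/w7c.png

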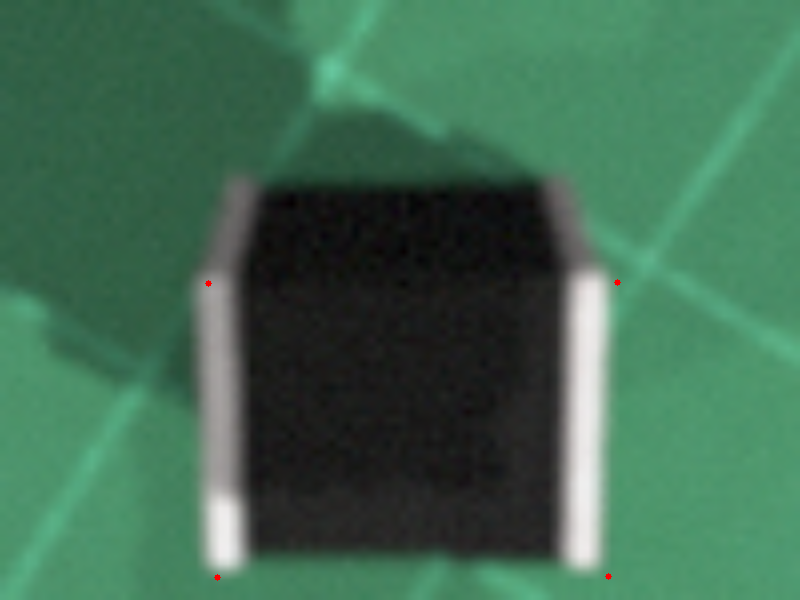

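Request:
{"api": "play_rows", "payload": {
  "series": [100, -0.0008, 0.0005, 0.035, 0, 0, 0, 100, -0.0008, 0.0005, 0.065, 0, 0, 0, 100, -0.0008, 0.0005, 0.086, 0, 0, 0, 100, -0.0008, 0.0005, 0.098, 0, 0, 0, 60, -0.0008, 0.0005, 0.098, 0, 0, 0, 0, -0.0008, 0.0005, 0.098, 0, 0, 0, 0, -0.0008, 0.0005, 0.098, 0, 0, 0, 0, -0.0008, 0.0005, 0.098, 0, 0, 0, 0, -0.0008, 0.0005, 0.098, 0, 0, 0, 0, -0.0008, 0.0005, 0.098, 0, 0, 0]
}}

```text
time: 12.78
position: [0.4335, -0.0743, 0.0223]
tool_rot: [-0.866, 3.018, -0.0]
ft_force: [0.2, -0.8, -0.1]
grip_width: 0.634
```

Request:
{"api": "play_rows", "payload": {
  "series": [0, 0, 0, 0, 0, 0, 0, 0, 0, 0, 0, 0, 0, 0, 0, 0, 0, 0, 0, 0, 0, 0, 0, 0, 0, 0, 0, 0, 0, 0, 0, 0, 0, 0, 0, 0, 0, 0, 0, 0, 0, 0]
}}

```text
time: 13.28
position: [0.4337, -0.0747, 0.0221]
tool_rot: [-0.866, 3.018, -0.002]
ft_force: [1.2, -2.8, 4.1]
grip_width: 0.418
```

```bash
python3 go.py .556 -.263 .12 88.1
```

```text
t 13.28 p [ 0.4337 -0.0747  0.0221] yaw 122.02 tilt [ 0.0019 -0.0005] F [ 1.2 -2.8  4.1] w_mm 36.41 q7 2.28
shift mm [  -3.9 -224.6  -97.5] rot [-0.06  0.1  33.92]
```

Request:
{"api": "play_rows", "payload": {
  "series": [0, 0, 0, 0, 0, 0, 0, 0, 0, 0, 0, 0, 0, 0, 0, 0, 0, -0.02, 0, 0, 0, 0, 0, 0, -0.06, 0, 0, 0, 0, 0, 0, -0.1, 0, 0, 0, 0, -0.004, -0.04, -0.1, 0, 0, 7, 0, -0.004, -0.08, -0.1, 0, 0, 14, 0, -0.004, -0.12, -0.1, 0, 0, 21, 0, -0.004, -0.16, -0.1, 0, 0, 28, 0, -0.004, -0.2, -0.1, 0, 0, 33.9],
  "force": 25
}}

```text
time: 14.12
position: [0.5422, -0.2417, 0.1205]
tool_rot: [-0.059, -3.139, -0.004]
ft_force: [0.6, 0.7, -1.6]
grip_width: 0.415
```

Request:
{"api": "play_rows", "payload": {
  "series": [0, 0.0134, -0.021, 0, 0, 0, 0, 0, 0.0134, -0.021, 0, 0, 0, 0, 0, 0.0134, -0.021, 0, 0, 0, 0, 0, 0.0134, -0.021, 0, 0, 0, 0, 0, 0.0134, -0.021, 0, 0, 0, 0]
}}

```text
time: 14.53
position: [0.5282, -0.26, 0.1211]
tool_rot: [-0.048, -3.141, -0.003]
ft_force: [1.2, -0.6, -2.2]
grip_width: 0.418
```

```bash
python3 go.py .5555 -.2634 .0505 88.1
```

```text
t 14.53 p [ 0.5282 -0.26    0.1211] yaw 88.25 tilt [-0.0004  0.0022] F [ 1.2 -0.6 -2.2] w_mm 36.37 q7 2.1
shift mm [-27.4  -2.7  70.6] rot [ 0.13 -0.03  0.15]
```

Request:
{"api": "play_rows", "payload": {
  "series": [0, -0.0274, -0.0027, 0, 0, 0, 0.15, 0, -0.0274, -0.0027, 0.025, 0, 0, 0.15, 0, -0.0274, -0.0027, 0.05, 0, 0, 0.15, 0, -0.0274, -0.0027, 0.065, 0, 0, 0.15, 0, -0.0274, -0.0027, 0.07, 0, 0, 0.15, 0, -0.0274, -0.0027, 0.07, 0, 0, 0.15, 0, -0.0274, -0.0027, 0.07, 0, 0, 0.15]
}}

```text
time: 15.12
position: [0.5561, -0.2651, 0.0524]
tool_rot: [0.054, 3.14, 0.0]
ft_force: [0.5, -0.5, -1.4]
grip_width: 0.416
```

```bash
python3 - <<'E'
from go import *
from h import *
to(.5555,-.2634,.0281,88.1)
d=get_image('wrist');pickle.dump(d,open('wrist8.pkl','wb'))
f=d['frame'][165:240,215:305][:,:,::-1]
im=cv2.resize(f,None,fx=8,fy=8,interpolation=cv2.INTER_CUBIC);im=(255*(im/255.)**.5).astype(np.uint8)
cv2.imwrite('pics/o8.png',im)
d=get_image('scene');cv2.imwrite('pics/s8.png',cv2.resize(d['frame'][110:190,190:290][:,:,::-1],None,fx=7,fy=7,interpolation=cv2.INTER_CUBIC))
E
```

```text
t 15.12 p [ 0.5561 -0.2651  0.0524] yaw 88.04 tilt [0.0012 0.0003] F [ 0.5 -0.5 -1.4] w_mm 36.18 q7 2.14
shift mm [ 0.7  1.7 24.3] rot [ 0.02  0.07 -0.06]
```

View pics/o8.png

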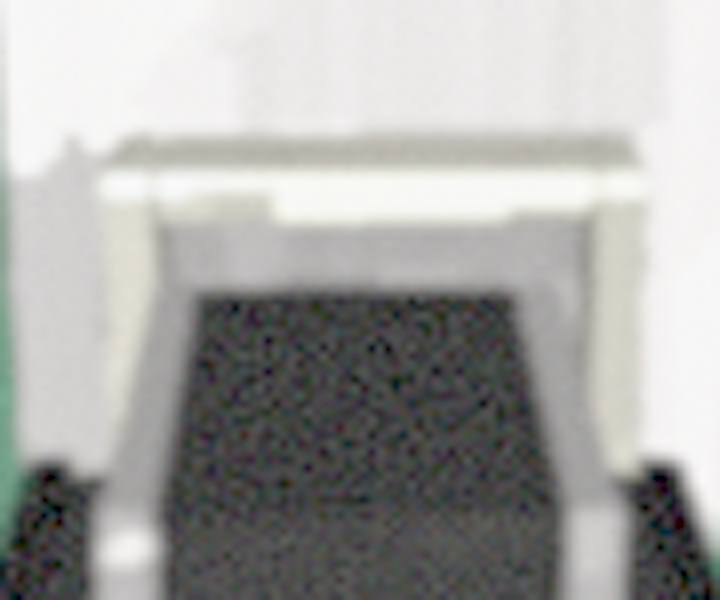

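View pics/s8.png

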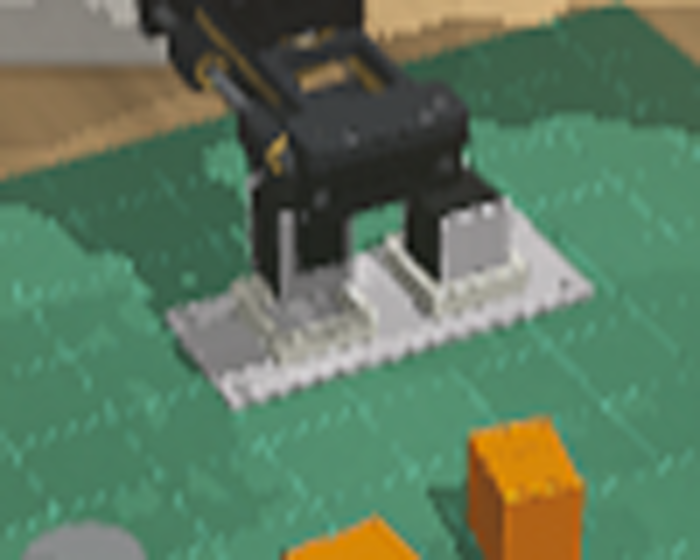

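```bash
python3 - <<'E'
from h import *
a=np.radians(-1.9);ex=np.array([np.cos(a),np.sin(a)])
for pk,tcp,und,s,ob,orim in(('wrist5.pkl',(.4759,-.261),.0491-.0209,(.4755,-.2608),(235,175),(155,175)),('wrist8.pkl',(.5561,-.2651),.0524-.0221,(.5555,-.2634),(293,165),(222,165))):
    d=pickle.load(open(pk,'rb'))
    f=lambda r,y0:(r+.5)/8-.5+y0
    pr=proj(d,[*(np.array(s)-.0205*ex),.021]);pb=proj(d,[*(np.array(tcp)-.018*ex),und])
    pb2=proj(d,[*(np.array(tcp)-.019*ex),und])
    print('rim pred/obs',pr[1],f(*orim),'buf',pb[1],f(*ob),'px per mm',pb[1]-pb2[1])
E
```

```text
rim pred/obs 194.1675983344748 193.9375 buf 201.07950800435967 203.9375 px per mm 1.2986033102049817
rim pred/obs 192.4089014452347 192.3125 buf 200.43621068847486 201.1875 px per mm 1.2922558053914202
```

```bash
python3 - <<'E'
from h import *
d=pickle.load(open('wrist6.pkl','rb'))
a=np.radians(-1.9);ex=np.array([np.cos(a),np.sin(a)]);ey=np.array([-ex[1],ex[0]])
im=cv2.resize(d['frame'][150:230,225:300][:,:,::-1],None,fx=8,fy=7.5,interpolation=cv2.INTER_CUBIC);im=(255*(im/255.)**.6).astype(np.uint8)
s=np.array((.4755,-.2608))
for hx,hy,z,c in((.018,.021,.056,(0,0,255)),(.0205,.021,.021,(255,0,0)),(.0255,.026,.021,(255,0,255))):
  for sx in(-1,1):
    for sy in(-1,1):
      q=proj(d,[*(s+sx*hx*ex+sy*hy*ey),z]);q=((q-[225,150]+.5)*[8,7.5]-.5).round().astype(int);cv2.circle(im,tuple(map(int,q)),3,c,-1)
cv2.imwrite('pics/o9.png',im)
E
```

```text
(no output)
```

View pics/o9.png

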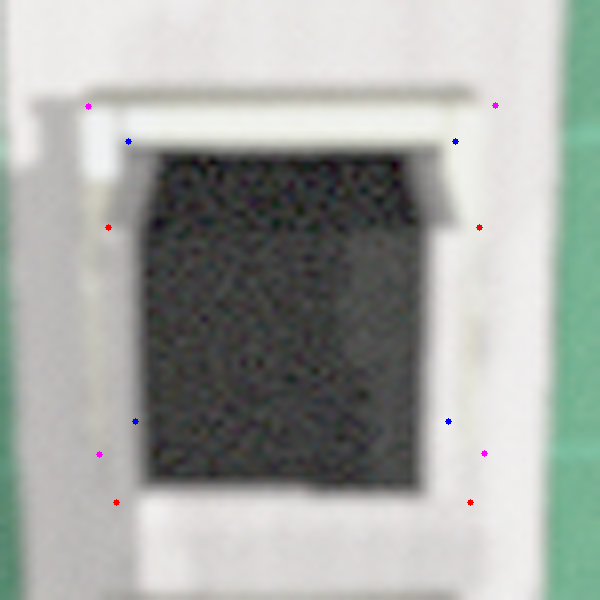

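Request:
{"api": "play_rows", "payload": {
  "series": [0, -0.0003, 0.0016, 0, 0, 0, 0, 0, -0.0003, 0.0016, 0.003, 0, 0, 0, 0, -0.0003, 0.0016, 0.007, 0, 0, 0, 0, -0.0003, 0.0016, 0.01, 0, 0, 0, 0, -0.0003, 0.0016, 0.013, 0, 0, 0, 0, -0.0003, 0.0016, 0.013, 0, 0, 0]
}}

```text
time: 15.72
position: [0.5552, -0.264, 0.0376]
tool_rot: [-0.055, -3.14, -0.001]
ft_force: [0.0, -0.2, -1.8]
grip_width: 0.418
```

```bash
python3 go.py .5555 -.2634 .0281 88.1
```

```text
t 15.72 p [ 0.5552 -0.264   0.0376] yaw 87.98 tilt [-0.0015  0.0005] F [ 0.  -0.2 -1.8] w_mm 36.4 q7 2.14
shift mm [-0.3  0.6  9.5] rot [ 0.03 -0.08 -0.12]
```

Entering freely (underside ≈ 15.5 mm above bench, no contact).

Request:
{"api": "play_rows", "payload": {
  "series": [0, 0, 0.0004, 0.003, 0, 0, 0, 0, 0, 0.0004, 0.006, 0, 0, 0, 0, 0, 0.0004, 0.008, 0, 0, 0, 0, 0, 0.0004, 0.008, 0, 0, 0]
}}

```text
time: 16.05
position: [0.5554, -0.2636, 0.0299]
tool_rot: [-0.055, -3.14, -0.001]
ft_force: [0.0, 0.0, -1.5]
grip_width: 0.411
```

Request:
{"api": "play_rows", "payload": {
  "series": [0, 0, 0, 0.0015, 0, 0, 0, 0, 0, 0, 0.0015, 0, 0, 0, 0, 0, 0, 0.0015, 0, 0, 0]
}}

```text
time: 16.3
position: [0.5558, -0.2639, 0.0291]
tool_rot: [0.055, 3.141, 0.0]
ft_force: [-0.7, 0.8, -1.3]
grip_width: 0.42
```

Request:
{"api": "play_rows", "payload": {
  "series": [0, 0, 0, 0.0012, 0, 0, 0, 0, 0, 0, 0.0012, 0, 0, 0, 0, 0, 0, 0.0012, 0, 0, 0]
}}

```text
time: 16.55
position: [0.5561, -0.264, 0.0284]
tool_rot: [0.055, 3.14, -0.0]
ft_force: [0.6, -0.4, 1.7]
grip_width: 0.412
```

Request:
{"api": "play_rows", "payload": {
  "series": [0, 0, 0, 0.0008, 0, 0, 0, 0, 0, 0, 0.0008, 0, 0, 0, 0, 0, 0, 0.0008, 0, 0, 0]
}}

```text
time: 16.8
position: [0.5562, -0.264, 0.0283]
tool_rot: [0.055, 3.14, 0.0]
ft_force: [-2.2, 0.5, 6.9]
grip_width: 0.415
```

Request:
{"api": "play_rows", "payload": {
  "series": [0, 0, 0, 0.0005, 0, 0, 0, 0, 0, 0, 0.0005, 0, 0, 0, 100, 0, 0, -0.0005, 0, 0, 0, 100, 0, 0, -0.0005, 0, 0, 0, 100, 0, 0, -0.0005, 0, 0, 0, 100, 0, 0, -0.0005, 0, 0, 0, 100, 0, 0, -0.02, 0, 0, 0, 100, 0, 0, -0.06, 0, 0, 0, 100, 0, 0, -0.1, 0, 0, 0, 100, 0, 0, -0.1, 0, 0, 0],
  "force": 25
}}

```text
time: 17.63
position: [0.5601, -0.2669, 0.1351]
tool_rot: [0.056, 3.129, -0.007]
ft_force: [1.8, -1.2, 1.3]
grip_width: 0.938
```

```bash
python3 - <<'E'
from go import *
from h import *
to(.6304,.039,.12,62.2)
d=get_image('wrist');cv2.imwrite('pics/w10.png',d['frame'][:,:,::-1])
d=get_image('scene');cv2.imwrite('pics/s10.png',cv2.resize(d['frame'][110:190,190:290][:,:,::-1],None,fx=7,fy=7,interpolation=cv2.INTER_CUBIC))
E
```

```text
t 17.63 p [ 0.5601 -0.2669  0.1351] yaw 87.94 tilt [ 0.0124 -0.0048] F [ 1.8 -1.2  1.3] w_mm 81.59 q7 2.1
shift mm [-59.1 308.3  14.5] rot [-0.08  0.76 25.74]
```

View pics/w10.png

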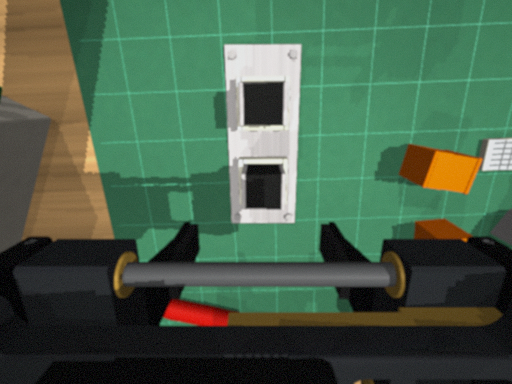

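View pics/s10.png

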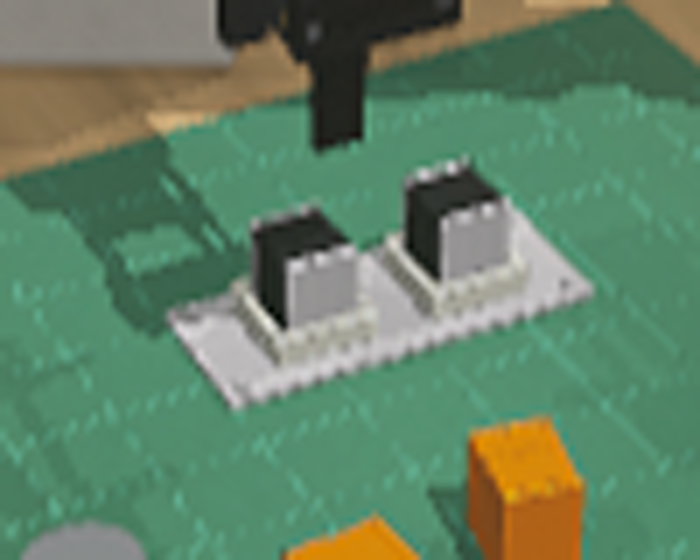

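Request:
{"api": "play_rows", "payload": {
  "series": [100, -0.0637, 0.3054, 0.008, 0, 0, 25.7, 100, -0.0637, 0.3054, 0.008, 0, 0, 25.7, 100, -0.0637, 0.3054, 0.008, 0, 0, 25.7, 100, -0.0637, 0.3054, 0.008, 0, 0, 25.7, 100, -0.0637, 0.3054, 0.008, 0, 0, 25.7, 100, -0.0637, 0.3054, 0.008, 0, 0, 25.7, 100, -0.0637, 0.3054, 0.008, 0, 0, 25.7, 100, -0.0637, 0.3054, 0.008, 0, 0, 25.7, 100, -0.0637, 0.3054, 0.008, 0, 0, 25.7, 100, -0.0637, 0.3054, 0.008, 0, 0, 25.7]
}}

```text
time: 18.57
position: [0.6292, 0.042, 0.1166]
tool_rot: [-0.744, -3.049, 0.002]
ft_force: [0.2, 0.1, -0.1]
grip_width: 1.001
```

Request:
{"api": "play_rows", "payload": {
  "series": [100, 0, 0, 0, 0, 0, 0, 100, 0, 0, 0, 0, 0, 0]
}}

```text
time: 18.73
position: [0.6296, 0.0366, 0.1182]
tool_rot: [-0.757, -3.048, 0.003]
ft_force: [-0.6, -0.3, 0.9]
grip_width: 1.005
```

```bash
python3 - <<'E'
from go import *
from h import *
to(.6304,.039,.021,62.2)
d=get_image('wrist');cv2.imwrite('pics/w11.png',d['frame'][:,:,::-1])
E
```

```text
t 18.73 p [0.6296 0.0366 0.1182] yaw 62.11 tilt [-0.0013 -0.0014] F [-0.6 -0.3  0.9] w_mm 87.42 q7 1.14
shift mm [ 0.3  2.7 97.2] rot [-0.11 -0.03 -0.09]
```

View pics/w11.png

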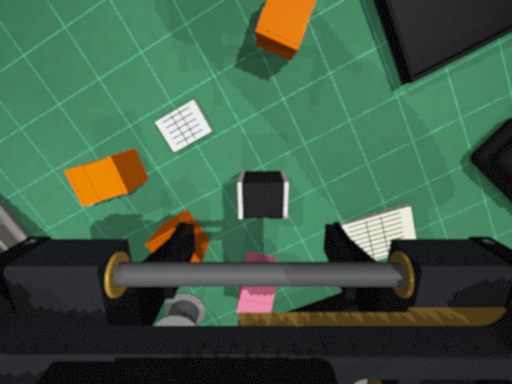

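Request:
{"api": "play_rows", "payload": {
  "series": [100, 0.0002, 0.0024, 0.035, 0, 0, 0, 100, 0.0002, 0.0024, 0.065, 0, 0, 0, 100, 0.0002, 0.0024, 0.085, 0, 0, 0, 100, 0.0002, 0.0024, 0.097, 0, 0, 0, 60, 0.0002, 0.0024, 0.097, 0, 0, 0, 0, 0.0002, 0.0024, 0.097, 0, 0, 0, 0, 0.0002, 0.0024, 0.097, 0, 0, 0, 0, 0.0002, 0.0024, 0.097, 0, 0, 0, 0, 0.0002, 0.0024, 0.097, 0, 0, 0, 0, 0.0002, 0.0024, 0.097, 0, 0, 0],
  "force": 25
}}

```text
time: 19.62
position: [0.6319, 0.0415, 0.0232]
tool_rot: [0.752, 3.049, 0.002]
ft_force: [0.1, -0.4, -0.3]
grip_width: 0.632
```

Request:
{"api": "play_rows", "payload": {
  "series": [0, 0, 0, 0, 0, 0, 0, 0, 0, 0, 0, 0, 0, 0, 0, 0, 0, 0, 0, 0, 0, 0, 0, 0, 0, 0, 0, 0, 0, 0, 0, 0, 0, 0, 0, 0, 0, 0, -0.03, 0, 0, 0, 0, 0, 0, -0.07, 0, 0, 0, 0, 0, 0, -0.1, 0, 0, 0, 0, 0, 0, -0.1, 0, 0, 0]
}}

```text
time: 20.37
position: [0.6356, 0.0419, 0.129]
tool_rot: [0.75, 3.04, 0.008]
ft_force: [2.1, -0.1, -0.4]
grip_width: 0.503
```

```bash
python3 go.py .543 .263 .12 90
```

```text
t 20.37 p [0.6356 0.0419 0.129 ] yaw 62.29 tilt [0.0115 0.0026] F [ 2.1 -0.1 -0.4] w_mm 43.79 q7 1.14
shift mm [184.9 152.6   8.5] rot [  0.31   0.61 -27.71]
```

Request:
{"api": "play_rows", "payload": {
  "series": [0, 0.182, 0.155, 0, 0, 0, -27.7, 0, 0.182, 0.155, 0, 0, 0, -27.7, 0, 0.182, 0.155, 0, 0, 0, -27.7, 0, 0.182, 0.155, 0, 0, 0, -27.7, 0, 0.182, 0.155, 0, 0, 0, -27.7, 0, 0.182, 0.155, 0, 0, 0, -27.7, 0, 0.182, 0.155, 0, 0, 0, -27.7, 0, 0.182, 0.155, 0, 0, 0, -27.7, 0, 0.182, 0.155, 0, 0, 0, -27.7]
}}

```text
time: 21.12
position: [0.542, 0.2626, 0.1213]
tool_rot: [-0.0, -3.141, 0.002]
ft_force: [1.1, -0.3, -1.0]
grip_width: 0.505
```

```bash
python3 - <<'E'
from go import *
from h import *
to(.543,.263,.0265,90)
d=get_image('scene');cv2.imwrite('pics/s12.png',d['frame'][:,:,::-1])
E
```

```text
t 21.12 p [0.542  0.2626 0.1213] yaw 89.99 tilt [-0.0005 -0.0011] F [ 1.1 -0.3 -1. ] w_mm 43.93 q7 1.16
shift mm [-1.   0.5 94.8] rot [-0.06 -0.03 -0.01]
```

View pics/s12.png

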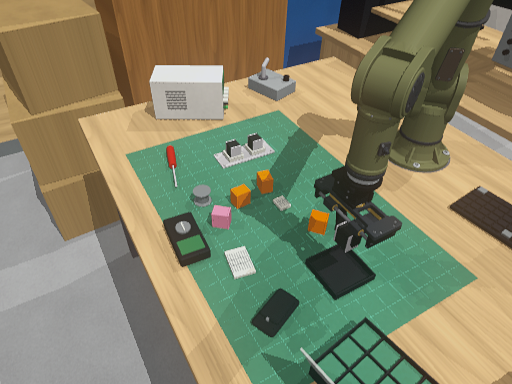

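Request:
{"api": "play_rows", "payload": {
  "series": [0, 0, 0, 0.03, 0, 0, 0, 0, 0, 0, 0.06, 0, 0, 0, 0, 0, 0, 0.08, 0, 0, 0, 0, 0, 0, 0.088, 0, 0, 0, 0, 0, 0, 0.09, 0, 0, 0, 0, 0, 0, 0.09, 0, 0, 0]
}}

```text
time: 21.67
position: [0.5429, 0.2621, 0.0322]
tool_rot: [0.003, 3.141, -0.001]
ft_force: [-0.0, 0.4, -1.7]
grip_width: 0.506
```

Request:
{"api": "play_rows", "payload": {
  "series": [0, 0, 0, 0.002, 0, 0, 0, 0, 0, 0, 0.002, 0, 0, 0, 0, 0, 0, 0.002, 0, 0, 0]
}}

```text
time: 21.92
position: [0.5431, 0.2636, 0.0313]
tool_rot: [0.001, 3.14, 0.002]
ft_force: [0.1, -0.0, -2.2]
grip_width: 0.511
```

Request:
{"api": "play_rows", "payload": {
  "series": [0, 0, 0, 0.0015, 0, 0, 0, 0, 0, 0, 0.0015, 0, 0, 0, 0, 0, 0, 0.0015, 0, 0, 0]
}}

```text
time: 22.17
position: [0.5422, 0.2634, 0.0288]
tool_rot: [0.0, 3.141, 0.0]
ft_force: [0.0, -0.2, -1.7]
grip_width: 0.507
```

Request:
{"api": "play_rows", "payload": {
  "series": [0, 0, 0, 0.0015, 0, 0, 0, 0, 0, 0, 0.0015, 0, 0, 0, 0, 0, 0, 0.0015, 0, 0, 0]
}}

```text
time: 22.42
position: [0.542, 0.2632, 0.0269]
tool_rot: [-0.0, -3.141, 0.0]
ft_force: [0.4, 0.6, -2.3]
grip_width: 0.503
```

Request:
{"api": "play_rows", "payload": {
  "series": [0, 0, 0, 0.001, 0, 0, 0, 0, 0, 0, 0.001, 0, 0, 0, 0, 0, 0, 0.001, 0, 0, 0]
}}

```text
time: 22.67
position: [0.5422, 0.2633, 0.0267]
tool_rot: [-0.001, -3.142, -0.0]
ft_force: [-3.2, -1.4, 5.4]
grip_width: 0.508
```

On the tray floor. Release and withdraw.

Request:
{"api": "play_rows", "payload": {
  "series": [75, 0, 0, -0.0005, 0, 0, 0, 75, 0, 0, -0.0005, 0, 0, 0, 75, 0, 0, -0.0005, 0, 0, 0, 75, 0, 0, -0.0005, 0, 0, 0, 75, 0, 0, -0.02, 0, 0, 0, 75, 0, 0, -0.05, 0, 0, 0, 75, 0, 0, -0.09, 0, 0, 0, 75, 0, 0, -0.13, 0, 0, 0, 75, 0, 0, -0.16, 0, 0, 0, 75, 0, 0, -0.16, 0, 0, 0]
}}

```text
time: 23.5
position: [0.5461, 0.2648, 0.1939]
tool_rot: [0.001, 3.131, 0.011]
ft_force: [0.9, 0.9, -0.7]
grip_width: 0.749
```

Request:
{"api": "play_rows", "payload": {
  "series": [75, 0, 0.15, 0, 0, 0, 0, 75, 0, 0.15, 0, 0, 0, 0, 75, 0, 0.15, 0, 0, 0, 0, 75, 0, 0.15, 0, 0, 0, 0, 75, 0, 0.15, 0, 0, 0, 0, 75, 0, 0.15, 0, 0, 0, 0, 75, 0, 0.15, 0, 0, 0, 0]
}}

```text
time: 24.08
position: [0.5427, 0.4118, 0.1854]
tool_rot: [0.002, 3.142, -0.003]
ft_force: [-0.0, 0.2, -0.3]
grip_width: 0.752
```

```bash
python3 - <<'E'
from go import *
from h import *
to(.543,.263,.0265,90)
for n in('scene','top'):
    d=get_image(n);pickle.dump(d,open(n+'13.pkl','wb'));cv2.imwrite(f'pics/{n}13.png',d['frame'][:,:,::-1])
f=d['frame'][:,:,::-1]
cv2.imwrite('pics/b13.png',cv2.resize(f[185:280,325:375],(300,570),interpolation=cv2.INTER_CUBIC))
d0=pickle.load(open('top.pkl','rb'))
df=cv2.absdiff(d0['frame'],d['frame']).max(2);cv2.imwrite('pics/diff.png',df)
E
```

```text
t 24.08 p [0.5427 0.4118 0.1854] yaw 89.93 tilt [ 0.0001 -0.0017] F [-0.   0.2 -0.3] w_mm 65.4 q7 0.97
shift mm [  -0.5 -148.6  159.2] rot [-0.1   0.   -0.07]
```

View pics/top13.png

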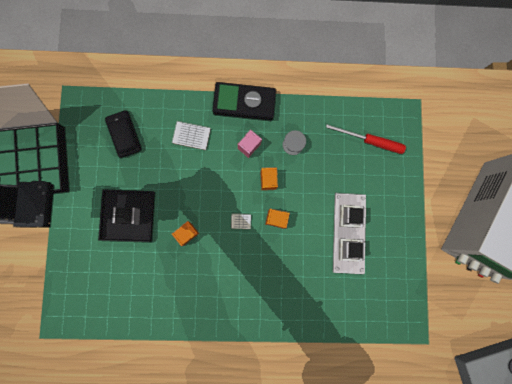

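View pics/scene13.png

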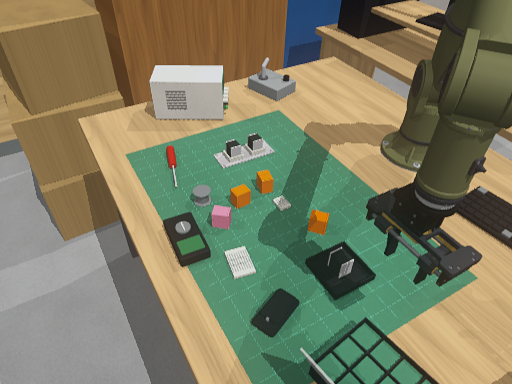

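View pics/diff.png

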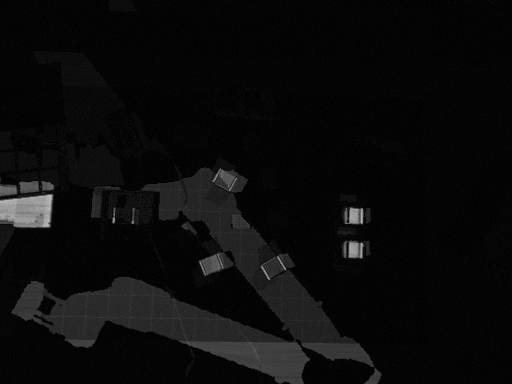

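View pics/b13.png

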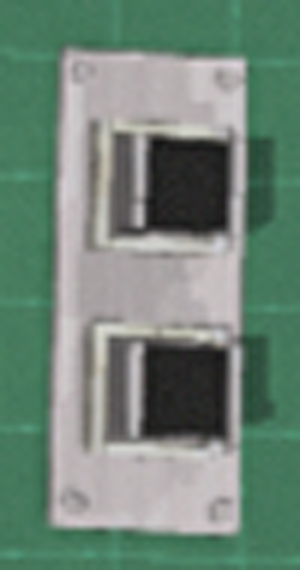

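```bash
python3 -c "
from bench import *
print(close_job())"
```

```text
the job is handed in; nothing more can be done
None
```

I handed the job in at about 24 s on the robot's clock. The two soft buffers are in their own sockets and the hard one is standing in the black tray.

- **Which is hard:** the buffer at about (0.63, 0.04) m stayed at about 44 mm wide under 12, 20 and 25 N, so it is the hardened one. The other two closed to about 36–37 mm at 12 N. I placed each soft one straight after squeezing it.
- **Seating:** both went in squeezed at 25 N, with no side contact on the way down. They met the socket floor with about 11 N for the first. The second read 7 N just before a last 0.5 mm press that I did not read separately. The bottoming heights matched "fully home" to about 0.2 mm.
- **Final pictures:** both buffers stand upright in their sockets and the hard one stands in the tray. Comparing the top view before and after shows the breadboards, spool and look-alikes unmoved, and the gripper is clear of everything.
- **Disagreement between checks:** the camera estimates of where each buffer sat in the grip along its 36 mm side differed by 1–3 mm. That stayed within the socket clearance, and both entered freely.

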